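Stack the portable drives in the desk drawer and shut it

TASK

Put the session drives away: stack the blue and the orange portable drive squarely on the grey one that lies in the open drawer, in either order, with the black socket ends of all three towards the drawer's front. Set them down without dropping them, then push the drawer fully shut, smoothly enough that the pile stays square. Leave the other things on the desk where they are.

Things in the scene. Friction and masses are not known exactly. Their poses are not given: they have to be found in the camera images.
- blue_drive_mid (a point): Blue portable drive, a flat rigid block 104 long (its x) x 62 wide (its y) x 14 high (its z), 0.1 to 0.21 kg, lying flat on the desk any way round. Its last 18 mm at the -x end is a black cap holding the socket; the rest is blue with grooves along x on top. This point is its centre, 7 mm above its underside; z is up. Take it across the 62 mm width.
- orange_drive_mid (a point): Orange portable drive, the same in size and shape, lying flat on the desk any way round. This point is its centre; black socket end at -x. Like the blue one it may have to be turned end for end: set it down and take it again if the wrist cannot turn so far.
- grey_drive_mid (a point): Grey portable drive, the same in size and shape, lying loose and flat on the floor of the open drawer, black socket end (-x) roughly towards the drawer's front; there is at least 40 mm beside it on either hand. This point is its centre: one more drive on it has its centre 14 mm higher, the next 28 mm higher.
- blue_drive_port (a point): Middle of the blue drive's black socket end, 52 mm from its centre towards its -x.
- orange_drive_port (a point): Middle of the orange drive's black socket end, 52 mm from its centre towards its -x.
- grey_drive_port (a point): Middle of the grey drive's black socket end, 52 mm from its centre towards its -x.
- cabinet_front (a point): Low white steel drawer unit fixed on the desk, 240 deep (x) x 214 wide (y) x 84 high, with one drawer that pulls out along its -x, roughly towards the robot. This point is the middle of the case's upper front edge, above the drawer opening; the case reaches 240 mm from here along its +x. A booklet fixed on its top adds 10 mm.
- drawer (a joint): How far the drawer is out, in m: 0 is fully shut, 0.19 fully out; it starts 0.17 to 0.185 out. It slides along the cabinet's x (pushing it along the cabinet's +x shuts it), runs on stiff runners (about 2 to 3 N to push), stays where it is left, and has no latch.
- drawer_front (a point): Middle of the top edge of the outer face of the drawer's blue front panel. The panel is 14 thick (x), 212 wide (y) and 73 high, its top edge 80 mm above the desk, same axes as the cabinet; a steel cup pull 90 wide stands 12 mm out of the face from 31 to 47 mm above the desk. Pushing the face above the pull, near its middle, shuts the drawer.
- drawer_in (a point): Middle of the front edge of the drawer's floor, at the foot of the front panel's inner face, 18 mm above the desk, same axes as the cabinet. From here the tray is 215 long and 188 wide inside, its side walls 36 mm high over the floor.
- stompbox: Green guitar effect pedal, 118 x 70 x 44 mm, origin under its centre; to be left alone.
- di_box: Dark steel junction box with a bright top panel, 112 x 60 x 34 mm, origin under its centre; to be left alone.
- mug: White mug, 82 mm across, with a handle, 95 mm high, origin under its centre; to be left alone.
- recorder: Black hand-held sound recorder, 110 x 54 x 24 mm, origin under its centre; to be left alone.
- pick_tin: Round brass-coloured tin with a copper lid, 70 mm across and 22 mm high, on the desk, origin under its centre; to be left alone.
There are look-alikes about, which are no part of the job. Of the things like the part that bears orange_drive_mid, leave any that is brown; of the rest the larger one is meant.

How it is judged (in metres and radians):
On the way, in this order (a step that is already met when the one before it is completed fails the run):
1. the blue and the orange drive lie squarely on the grey one in the open drawer, released, all sockets to the front (horizontal distance between each of blue_drive_mid, orange_drive_mid and grey_drive_mid below 0.007 m and angle between the x axis of each of blue_drive_mid, orange_drive_mid and the x axis of grey_drive_mid, either way round below 0.1 rad and x of each of blue_drive_port, orange_drive_port in the frame of grey_drive_mid below -0.04 m and angle between each of blue_drive_mid, orange_drive_mid, grey_drive_mid's own z axis and vertical below 0.05 rad and ((z of blue_drive_mid in the frame of grey_drive_mid between 0.011 and 0.017 m and z of orange_drive_mid in the frame of grey_drive_mid between 0.025 and 0.031 m) or (z of orange_drive_mid in the frame of grey_drive_mid between 0.011 and 0.017 m and z of blue_drive_mid in the frame of grey_drive_mid between 0.025 and 0.031 m)) and z of grey_drive_mid in the frame of drawer_in between 0.003 and 0.011 m and x of grey_drive_mid in the frame of drawer_in between 0.04 and 0.16 m and y of grey_drive_mid in the frame of drawer_in between -0.07 and 0.07 m and angle between the x axis of grey_drive_mid and the x axis of drawer_in, either way round below 0.35 rad and x of drawer_in in the frame of grey_drive_mid below -0.03 m and contact force between the fingers and blue_drive below 0.05 N and contact force between the fingers and orange_drive below 0.05 N and contact force between the fingers and grey_drive below 0.05 N and value of joint drawer above 0.1 m), for 0.2 s.
2. the drawer is fully shut (value of joint drawer below 0.005 m), for 0.2 s.
At the end, for the whole second after the job is handed in: Drawer shut within 5 mm. In it the grey drive lies flat, within 20 degrees of the drawer's line; blue and orange lie flat on it, one on the other, each within 7 mm and 0.1 rad of the grey one; all three socket ends towards the drawer's front, released and at rest (horizontal distance between each of blue_drive_mid, orange_drive_mid and grey_drive_mid below 0.007 m and angle between the x axis of each of blue_drive_mid, orange_drive_mid and the x axis of grey_drive_mid, either way round below 0.1 rad and x of each of blue_drive_port, orange_drive_port in the frame of grey_drive_mid below -0.04 m and angle between each of blue_drive_mid, orange_drive_mid, grey_drive_mid's own z axis and vertical below 0.05 rad and ((z of blue_drive_mid in the frame of grey_drive_mid between 0.011 and 0.017 m and z of orange_drive_mid in the frame of grey_drive_mid between 0.025 and 0.031 m) or (z of orange_drive_mid in the frame of grey_drive_mid between 0.011 and 0.017 m and z of blue_drive_mid in the frame of grey_drive_mid between 0.025 and 0.031 m)) and z of grey_drive_mid in the frame of drawer_in between 0.003 and 0.011 m and x of grey_drive_mid in the frame of drawer_in between 0.04 and 0.16 m and y of grey_drive_mid in the frame of drawer_in between -0.07 and 0.07 m and angle between the x axis of grey_drive_mid and the x axis of drawer_in, either way round below 0.35 rad and x of drawer_in in the frame of grey_drive_mid below -0.03 m and contact force between the fingers and blue_drive below 0.05 N and contact force between the fingers and orange_drive below 0.05 N and contact force between the fingers and grey_drive below 0.05 N and linear speed of each of blue_drive, orange_drive, grey_drive below 0.01 m/s and value of joint drawer below 0.005 m); the robot touches nothing.
It fails at once if a drive is dropped or thrown: it moves faster than 0.6 m/s while not held, as after a fall of some 18 mm ((linear speed of blue_drive above 0.6 m/s and contact force between the fingers and blue_drive below 0.05 N) or (linear speed of orange_drive above 0.6 m/s and contact force between the fingers and orange_drive below 0.05 N) or (linear speed of grey_drive above 0.6 m/s and contact force between the fingers and grey_drive below 0.05 N)).
It fails at once if the stompbox, junction box, mug, recorder or tin is shifted by more than 20 mm or tipped (distance of any of stompbox, di_box, mug, recorder, pick_tin from where it was at the start of the episode above 0.02 m or angle between any of stompbox, di_box, mug, recorder, pick_tin's own z axis and vertical above 0.3 rad).
It also fails if it takes over 72 s, if anything falls off the work surface, if the arm or the gripper's body presses on something with over 40 N, if the wrist force passes 120 N, or if a joint passes its speed limit or range.

ROBOT

A 6-joint arm with a two-finger parallel gripper is mounted at the origin on the work surface. World frame = base frame: x ahead of the robot, y to its left, z up, the work surface at z = 0. Lengths are in m, angles in degrees, forces in N, time in s.
With the tool pointing down it reaches from about 0.25 to 0.8 m from the base axis. Payload 3.9 kg.
Tool frame: the origin (TCP) lies midway between the tips of the shut fingers; the grasp point (between the pads) lies 19 mm behind it (grip_depth is the distance from the TCP to the grasp point, in m); z points along the fingers, x is the direction in which the jaws open and shut, and the axes are right-handed (so a half turn about z gives the same grasp; the last joint's range is limited). The gripper opens to 85 mm and grips with 20 to 120 N. Pads are 22 mm wide; open, the fingers measure 114 mm over their backs; the gripper's body (76 mm by 85 mm) begins 54 mm behind the grasp point. The pads swing forward as they close: fully open they stand 13 mm farther back than shut.
Start: joints at [-66.864, 14.897, -7.913, 67.191, 0, 90], TCP at [0.206, -0.483, 0.231] pointing down, gripper open.
Joint ranges: [-159.42, 159.42], [-47.68, 98.78], [-73.54, 78.23], [-108.79, 121.32], [-90, 84.71], [-180, 180]. Speed limits (degrees/s): [147.25, 147.25, 180, 180, 180, 180].

INTERFACE

Orientations are given as [roll, pitch, yaw] about the fixed x, y, z axes, in that order (R = Rz(yaw) Ry(pitch) Rx(roll)).
In Python, from bench import sense, read_camera, camera_info, job_done, recognise, pinpoint, grip_depth gives the robot as it stands.
- The arm moves only by the shell command python3 -m pendant 'ROWS' [FORCE]. ROWS is JSON, one flat list of numbers, 5 for each row, row after row: the finger opening in mm, from 0 to 85.4, then the shift along the tool's x, y, z in mm, then the turn about the tool's z in degrees. A call has 1 to 12 rows; each row is the pose to reach, as a shift and turn from the pose commanded when the call began, along the tool's axes at that moment; what a row does not reach only later rows make up. A row lasts 1/12 s, in which the tool goes at most 41.7 mm and 7.16 degrees, less where a joint would pass 70% of its speed; a pose out of reach is approached as far as the arm can. A call with a gripper value outside its range is refused whole. The fingers move at their own pace and stop on an object; FORCE is the grip in N (left out, the last holds). Time passes only in rows, so rows that repeat a pose let the fingers close. It gives the time, the measured TCP pose, the force and the opening at its end, in the units of the state.
- sense(): the state, without advancing time (a new reading comes with each control period).
- read_camera(name): name is "side" or "top" or "wrist"; returns the picture (384x512x3 uint8, red, green, blue); there is no depth.
- camera_info(name): a dict with "fx", "fy", "cx", "cy" (pixels), "rvec" (rotation vector, rad) and "tvec" (3), from world to camera coordinates, as OpenCV has them. Camera axes: x right, y down, z forward; pixel columns grow to the right and rows downward; lengths in m; the calibration is good to about 2 mm. A picture is of the moment at which its call begins: read the wrist's pose just before it. camera_info takes no time and is no camera call; for the wrist camera it gives the pose at the moment of the call.
- job_done(): hands the job in, once; it reports no verdict.
Trained networks look in the newest picture that a camera, given by its name, has taken for a name from the list of things; names that differ only in an ending like _2 or _b are one class to them, and where a whole thing is asked for, a point or a joint stands for the part that bears it (a point fixed in the world has none). Each returns a list of dicts, best first, with "p" (0 to 1); they miss things now and then, are a little off and sometimes report something else, mostly with a low value. They report only what shows in the picture. A call takes as long as a camera call. They do not tell look-alikes from the thing itself.
- recognise(camera, query): "xy" ([column, row] in pixels, amid what is visible of it).
- pinpoint(camera, query): "xy" ([column, row] in pixels: a listed point, or the origin of a listed thing).
The state is a dict: "time_s": time; "joint_positions": joint angles; "joint_velocities": joint speeds; "joint_efforts": joint torques, N m; "position": TCP position; "orientation": TCP orientation; "contact_force": force on the tool from outside, world axes, zero at the start; "ft_torque": the same for the moment, N m; "finger_gap": opening from 0.0 (shut) to 1.0 (fully open).
Only numpy, scipy, OpenCV 4.12 (cv2) and the standard library are available. Lean on these libraries where they do the work, as an engineer would, in place of code of your own. Each camera call takes 0.05 s, during which the arm holds its last target.

## Working session

There is one attempt and no reset: what is moved stays moved. The work goes in short steps, Python scripts to look and compute and a shell command to move; the robot and the scene stay as the last step left them, time stands still between calls to the robot, and variables do not carry over. Pictures are saved under pics/ and viewed, and the job is handed in when it is done.

```bash
ls; mkdir -p pics
python3 - <<'E'
from bench import *
import cv2
s=sense();print(s)
for c in("top","side","wrist"):
    im=read_camera(c);cv2.imwrite(f"pics/{c}0.png",im[:,:,::-1]);print(c,camera_info(c))
print(grip_depth if not callable(grip_depth) else grip_depth())
E
```

```text
pics
{'time_s': 0.0, 'joint_positions': array([-6.68644231e+01,  1.49364920e+01, -7.98682883e+00,  6.71897843e+01,
        5.88989153e-04,  9.00024324e+01]), 'joint_velocities': array([-0.07378449,  0.01248085,  0.00278783, -0.00186298,  0.0606708 ,
       -0.0255878 ]), 'joint_efforts': array([ 2.91813230e-04, -4.05682826e+01,  2.53919703e+01,  1.88491313e-02,
        1.31155120e-04,  5.95984361e-06]), 'position': array([ 0.20600975, -0.48214491,  0.23045089]), 'orientation': array([-1.79999416e+02,  1.13105107e-01, -6.68668554e+01]), 'contact_force': array([-0.09267534, -0.62896912, -0.24166697]), 'ft_torque': array([ 0.02092573, -0.0395205 ,  0.00645327]), 'finger_gap': 0.9969736916601805}
top {'fx': 383.8539421232671, 'fy': 383.8539421232671, 'cx': 252.59941107598863, 'cy': 192.89262774281582, 'rvec': array([ 2.14398394, -2.14303707,  0.19961879]), 'tvec': array([-0.03884196,  0.48285112,  1.182389  ])}
side {'fx': 440.8399333498214, 'fy': 440.8399333498214, 'cx': 248.00032461727855, 'cy': 188.75705322160138, 'rvec': array([ 0.81802216, -2.33211873,  1.35168793]), 'tvec': array([0.34379158, 0.22871958, 1.4737765 ])}
wrist {'fx': 306.0833948021844, 'fy': 306.0833948021844, 'cx': 252.4889691737739, 'cy': 195.5226568950945, 'rvec': array([-2.40448684,  1.58543369,  0.24282718]), 'tvec': array([-0.5246631 , -0.03898681,  0.3790952 ])}
0.0187
```

View pics/top0.png

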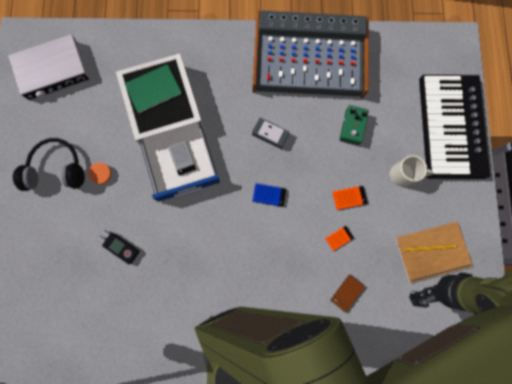

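View pics/side0.png

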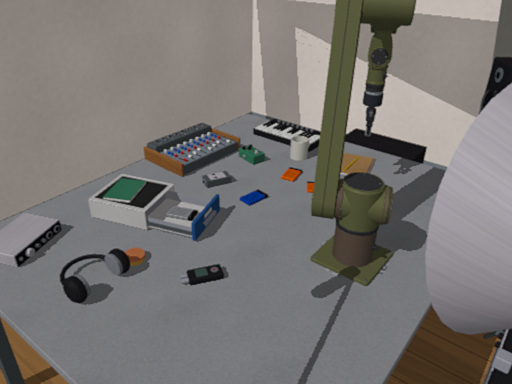

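View pics/wrist0.png

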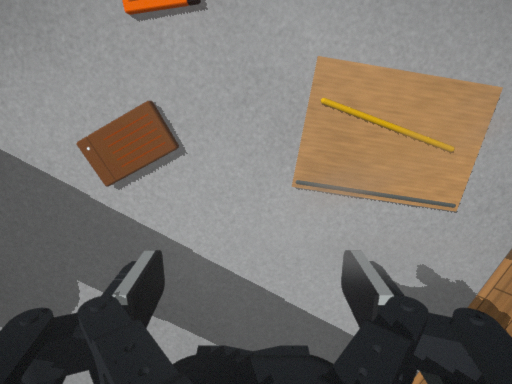

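Run:
```python
from bench import *
for q in ["blue_drive_mid","orange_drive_mid","grey_drive_mid","blue_drive_port","orange_drive_port","grey_drive_port","cabinet_front","drawer_front","drawer_in"]:
  for c in("top","side"):
    print(q,c,[(round(d['p'],2),[round(float(v)) for v in d['xy']]) for d in pinpoint(c,q)][:4])
```

```text
blue_drive_mid top [(0.84, [271, 196])]
blue_drive_mid side [(0.64, [208, 208]), (0.62, [259, 194])]
orange_drive_mid top [(0.92, [346, 294]), (0.6, [349, 197]), (0.6, [338, 242])]
orange_drive_mid side [(0.5, [291, 174])]
grey_drive_mid top [(0.66, [188, 187]), (0.57, [182, 157]), (0.34, [169, 127])]
grey_drive_mid side [(0.77, [180, 215])]
blue_drive_port top [(0.94, [286, 198])]
blue_drive_port side [(0.72, [181, 215]), (0.54, [261, 195])]
orange_drive_port top [(0.96, [366, 195]), (0.92, [350, 232]), (0.67, [334, 306]), (0.16, [119, 247])]
orange_drive_port side [(0.49, [314, 182]), (0.45, [295, 169])]
grey_drive_port top [(0.68, [185, 168]), (0.61, [188, 188])]
grey_drive_port side [(0.88, [192, 214])]
cabinet_front top [(0.67, [170, 128])]
cabinet_front side [(0.6, [157, 196])]
drawer_front top [(0.69, [187, 189])]
drawer_front side [(0.84, [208, 207]), (0.62, [296, 171])]
drawer_in top []
drawer_in side [(0.75, [204, 223])]
```

Orange candidates in the top view: large orange at (350,197), small orange at (340,238) and brown at (348,293). The large one at (350,197) fits the description. Next I'll check it in a crop and measure.

```bash
cat > h.py <<'E'
import numpy as np,cv2
from bench import *
def cam(c):
    i=camera_info(c);R=cv2.Rodrigues(np.array(i['rvec'],float))[0];t=np.array(i['tvec'],float)
    K=np.array([[i['fx'],0,i['cx']],[0,i['fy'],i['cy']],[0,0,1]]);return K,R,t
def back(ca,uv,z):
    K,R,t=ca;uv=np.atleast_2d(np.array(uv,float))
    d=(R.T@np.linalg.inv(K)@np.c_[uv,np.ones(len(uv))].T).T;o=-R.T@t
    return o+d*((z-o[2])/d[:,2])[:,None]
def proj(ca,P):
    K,R,t=ca;P=np.atleast_2d(P);q=(K@(R@P.T+t[:,None])).T;return q[:,:2]/q[:,2:]
def shot(c,name):
    ca=cam(c);im=read_camera(c)[:,:,::-1].copy();cv2.imwrite(f"pics/{name}.png",im);return ca,im
def rect(ca,pix,z):
    """pix Nx2 -> min area rect on plane z in world mm"""
    P=back(ca,pix,z)[:,:2]*1000
    (c,s,a)=cv2.minAreaRect(P.astype(np.float32));
    if s[0]<s[1]: s=(s[1],s[0]);a+=90
    return np.round(c,1),np.round(s,1),round(((a+90)%180)-90,1)
def mask(im,lo,hi):
    return cv2.inRange(cv2.cvtColor(im,cv2.COLOR_BGR2HSV),lo,hi)
def near(m,uv):
    n,l,st,ce=cv2.connectedComponentsWithStats(m)
    k=min(range(1,n),key=lambda i:np.hypot(*(ce[i]-uv))-(1000 if l[int(uv[1]),int(uv[0])]==i else 0))
    ys,xs=np.where(l==k);return np.c_[xs,ys]
E
python3 - <<'E'
from h import *
ca=cam("top");im=cv2.imread("pics/top0.png")
cv2.imwrite("pics/crop0.png",np.hstack([cv2.resize(im[150:260,240:390],None,fx=4,fy=4,interpolation=2)[:440,:600]]))
cv2.imwrite("pics/crop1.png",cv2.resize(im[45:215,105:235],None,fx=3.5,fy=3.5,interpolation=2))
for n,uv in dict(blue=(271,195),bport=(286,198),or_=(350,197),oport=(366,195),small=(340,238),sport=(350,232),brown=(348,293)).items(): print(n,back(ca,uv,.014)[0].round(3))
for n,lo,hi,uv in [("blue",(105,120,60),(130,255,255),(268,194)),("or",(3,180,150),(15,255,255),(347,198)),("small",(3,180,150),(15,255,255),(338,239))]:
    print(n,rect(ca,near(mask(im,lo,hi),uv),.014))
for n,uv,z in [("cabfront",(170,128),.084),("dfront",(187,189),.08),("grey",(182,157),.032),("dport",(185,168),.025)]: print(n,back(ca,uv,z)[0].round(3))
E
```

```text
blue [ 0.481 -0.099  0.014]
bport [ 0.471 -0.148  0.014]
or_ [ 0.474 -0.357  0.014]
oport [ 0.481 -0.41   0.014]
small [ 0.341 -0.319  0.014]
sport [ 0.36  -0.352  0.014]
brown [ 0.17  -0.338  0.014]
blue (array([483.1, -85.3]), array([89.2, 60.9]), 79.7)
or (array([ 471.8, -348.7]), array([87.4, 59.8]), -78.7)
small (array([ 339. , -312.2]), array([66.6, 45.3]), -59.8)
cabfront [0.682 0.222 0.084]
dfront [0.488 0.164 0.08 ]
grey [0.602 0.19  0.032]
dport [0.567 0.181 0.025]
```

View pics/crop0.png

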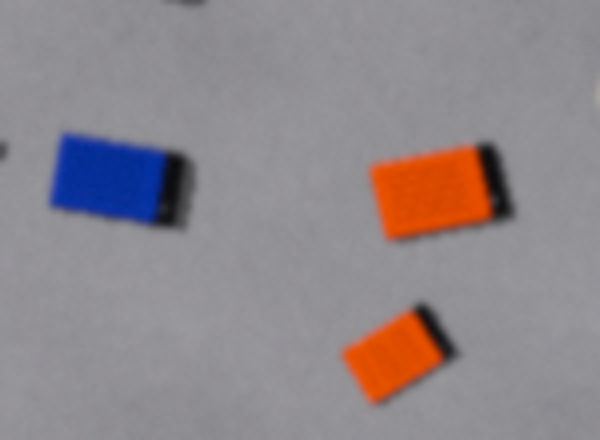

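View pics/crop1.png

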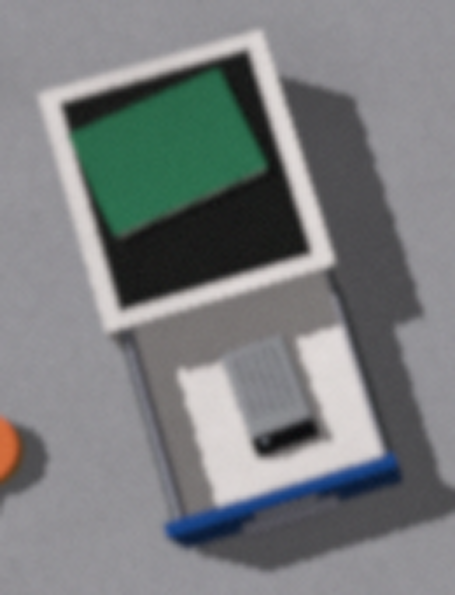

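```bash
cat >> h.py <<'E'
from scipy.spatial.transform import Rotation as Ro
def tool():
    s=sense();return np.array(s['position'])*1000,Ro.from_euler('xyz',s['orientation'],degrees=True).as_matrix(),s
def go(x,y,z,yaw):
    """shift in tool axes (mm) and turn to reach world target with tool down"""
    p,R,s=tool();d=R.T@(np.array([x,y,z])-p);cy=np.degrees(np.arctan2(R[1,0],R[0,0]))
    dy=(yaw-cy+180)%360-180
    print("shift",d.round(1),"turn",round(-dy,1),"(or other way)",round(-dy+(360 if dy>0 else -360),1),"yaw",round(cy,1),"p",p.round(1),"j",np.round(s['joint_positions'],1),"t",round(s['time_s'],2))
def force():
    s=sense();print("t",round(s['time_s'],2),"F",np.round(s['contact_force'],1),"gap",round(s['finger_gap']*85.4,1),"p",np.round(np.array(s['position'])*1000,1),np.round(s['orientation'],1))
E
python3 - <<'E'
from h import *
p,R,s=tool();K,Rc,t=cam("wrist");o=-Rc.T@t*1000
print("cam in tool",(R.T@(o-p)).round(1));print("cam axes in tool (cols xyz)",(R.T@Rc.T).round(3))
go(481,-94,231,169.7)
E
```

```text
cam in tool [   0.3  -76.1 -142.2]
cam axes in tool (cols xyz) [[ 1.     0.001  0.001]
 [-0.001  0.955  0.298]
 [-0.    -0.298  0.955]]
shift [-2.496e+02 -4.054e+02  3.000e-01] turn 123.4 (or other way) -236.6 yaw -66.9 p [ 206.3 -482.8  231.3] j [-66.9  14.9  -7.9  67.2  -0.   90. ] t 1.05
```

Top view: blue is at (268,194) with its black end right, towards -y. The large orange is at (347,198) with its black end right, and grey is in the drawer at about (182,157) with its black end at the front. The crop shows the large orange is full size (87 mm of colour plus the cap), while the other one is 67x45 mm. I'll move over blue, turning on the way.

```bash
python3 -m pendant '[85,-21,-34,0,-7, 85,-42,-68,0,-14, 85,-62,-101,0,-21, 85,-83,-135,0,-28, 85,-104,-169,0,-35, 85,-125,-203,0,-42, 85,-146,-236,0,-49, 85,-166,-270,0,-56, 85,-187,-304,0,-63, 85,-208,-338,0,-70, 85,-229,-372,0,-77, 85,-250,-405,0,-84]'
python3 - <<'E'
from h import *
go(481,-94,231,169.7)
E
```

```text
time_s: 2.05
position: [0.4815, -0.0918, 0.2315]
orientation: [180.0, -0.0, 17.5]
contact_force: [1.4, -0.5, 0.3]
finger_gap: 0.999
shift [-1.1  1.9  0.5] turn -152.2 (or other way) 207.8 yaw 17.5 p [481.5 -91.8 231.5] j [-10.8  11.4 -12.5  66.   -0.   61.7] t 2.05
```

```bash
python3 -m pendant '[85,0,0,0,-7, 85,0,0,0,-14, 85,0,0,0,-21, 85,0,0,0,-28, 85,0,0,0,-35, 85,0,0,0,-42, 85,0,0,0,-49, 85,0,0,0,-56, 85,0,0,0,-63, 85,0,0,0,-70, 85,0,0,0,-77, 85,0,0,0,-84]' >/dev/null;  python3 -m pendant '[85,0,0,0,-7, 85,0,0,0,-14, 85,0,0,0,-21, 85,0,0,0,-28, 85,0,0,0,-35, 85,0,0,0,-42, 85,0,0,0,-49, 85,0,0,0,-56, 85,0,0,0,-63, 85,0,0,0,-68, 85,0,0,0,-68]'
python3 - <<'E'
from h import *
ca,im=shot("wrist","w1");
print(rect(ca,near(mask(im,(105,120,50),(130,255,255)),proj(ca,[.483,-.085,.014])[0]),.014),proj(ca,[.483,-.085,.014]))
go(481,-94,231,169.7)
E
```

```text
time_s: 3.97
position: [0.4805, -0.0937, 0.2313]
orientation: [180.0, 0.0, 169.2]
contact_force: [0.5, -1.0, -0.8]
finger_gap: 0.997
(array([485.9, -83.9]), array([85.3, 61.1]), 79.3) [[252.00439888 174.3909558 ]]
shift [-0.5 -0.2  0.3] turn -0.7 (or other way) 359.3 yaw 169.0 p [480.5 -93.8 231.3] j [-11.   11.4 -12.6  66.   -0.  -90.1] t 4.02
```

View pics/w1.png

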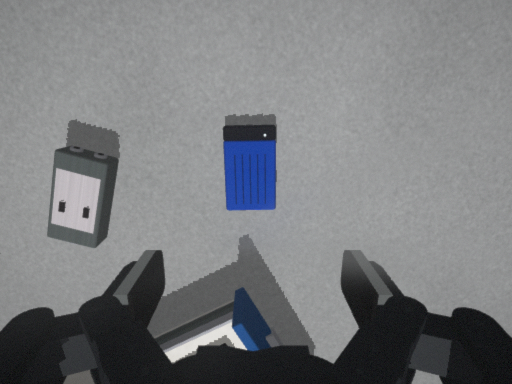

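The wrist view shows blue at (250,168) with its cap at (250,132), clear of the junction box at (82,196). Next I descend over it, with the fingers partly open.

```bash
python3 -m pendant '[85,-3.4,1.8,30,0, 85,-3.4,1.8,70,0, 85,-3.4,1.8,110,0, 85,-3.4,1.8,150,0, 80,-3.4,1.8,180,0, 76,-3.4,1.8,200,0, 74,-3.4,1.8,215,0, 74,-3.4,1.8,222,0, 74,-3.4,1.8,225,0, 74,-3.4,1.8,225,0]';  python3 - <<'E'
from h import *
ca,im=shot("wrist","w2");go(484,-92.7,6,169.3);force()
E
```

```text
time_s: 4.85
position: [0.4842, -0.0926, 0.0062]
orientation: [-180.0, -0.0, 169.1]
contact_force: [-0.0, -0.2, -0.6]
finger_gap: 0.864
shift [ 0.8 -0.1  0.8] turn -0.2 (or other way) 359.8 yaw 169.1 p [484.8 -92.7   6.8] j [-10.8  23.9 -32.6  33.4   0.  -89.9] t 4.9
t 4.9 F [0.5 0.3 0. ] gap 73.8 p [484.8 -92.7   6.8] [1.800e+02 1.000e-01 1.691e+02]
```

View pics/w2.png

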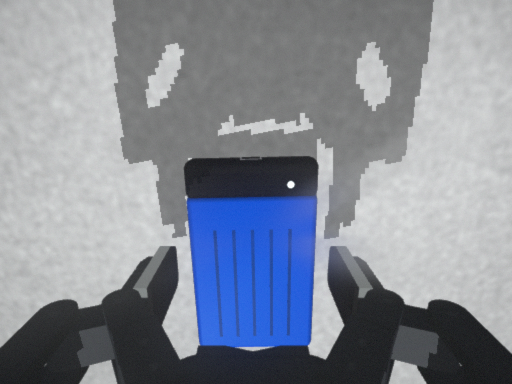

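```bash
for i in 1 2; do python3 -m pendant '[70,0,0,2,0, 70,0,0,3,0, 70,0,0,3,0]' | grep -E "pos|force|gap"; done
```

```text
position: [0.4848, -0.0927, 0.004]
contact_force: [0.3, 0.4, 0.0]
finger_gap: 0.818
position: [0.4841, -0.0926, 0.0002]
contact_force: [0.2, -0.1, -0.6]
finger_gap: 0.819
```

```bash
for i in 1 2; do python3 -m pendant '[70,0,0,1,0, 70,0,0,2,0, 70,0,0,2,0]' | grep -E "pos|force|gap"; done
```

```text
position: [0.484, -0.0926, -0.0019]
contact_force: [0.8, -0.6, 0.3]
finger_gap: 0.823
position: [0.484, -0.0926, -0.0039]
contact_force: [-0.2, -0.5, 0.8]
finger_gap: 0.821
```

```bash
python3 -m pendant '[60,0,0,0,0, 50,0,0,0,0, 50,0,0,0,0, 50,0,0,0,0, 50,0,0,0,0]' 40;  python3 -m pendant '[50,0,0,-5,0, 50,0,0,-15,0, 50,0,0,-35,0, 50,0,0,-60,0, 50,0,0,-60,0]'
python3 - <<'E'
from h import *
shot("wrist","w3");force()
E
```

```text
time_s: 6.32
position: [0.4842, -0.0926, -0.0034]
orientation: [-180.0, 0.0, 169.1]
contact_force: [-1.5, -0.2, 5.4]
finger_gap: 0.713
time_s: 6.73
position: [0.487, -0.0932, 0.0598]
orientation: [180.0, 0.4, 169.1]
contact_force: [1.1, -0.2, -2.5]
finger_gap: 0.711
t 6.78 F [ 0.6 -0.4 -1.6] gap 61.1 p [486.4 -93.1  58.2] [-180.     0.3  169.1]
```

View pics/w3.png

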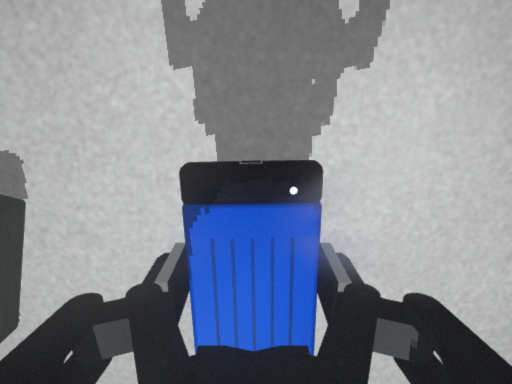

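Blue is held. Its top face shows at rows 163-350, centred on column 251. Next I go to a viewpoint over the drawer, measuring how blue sits in the hand from w3.

Run:
```python
from h import *
go(670,208,240,105)
ca=cam("wrist");im=cv2.imread("pics/w3.png");p,R,s=tool()
m=mask(im,(105,120,60),(130,255,255));ys,xs=np.where(m>0);print(xs.min(),xs.max(),ys.min())
for n,uv in dict(frontL=(190,163),front=(251,162.5),frontR=(312,163),bl=(187,205),br=(320,204)).items():
    P=back(ca,uv,(p[2]+17.5)/1000)[0]*1000; print(n,(R.T@(P-p)).round(1))
```

```text
shift [-124.4  330.3 -181.1] turn 64.1 (or other way) -295.9 yaw 169.1 p [486.4 -93.1  58.2] j [-10.8  20.  -29.   40.7  -0.  -90. ] t 6.78
183 320 202
frontL [-26.1 -51.5 -17.4]
front [ -0.8 -51.7 -17.5]
frontR [ 24.3 -51.6 -17.6]
bl [-28.5 -33.1 -17.4]
br [ 28.8 -33.7 -17.6]
```

```bash
python3 -m pendant '[50,0,0,-30,0, 50,0,0,-65,0, 50,-12,33,-95,6, 50,-24,66,-115,12, 50,-37,99,-135,18, 50,-50,132,-150,25, 50,-62,165,-160,32, 50,-75,198,-170,38, 50,-87,231,-181,45, 50,-100,264,-181,51, 50,-112,297,-181,57, 50,-124,330,-181,64]'; python3 -m pendant '[50,0,0,0,0, 50,0,0,0,0]'
python3 - <<'E'
from h import *
ca,im=shot("wrist","w4");force()
for q in ["grey_drive_mid","grey_drive_port","drawer_in","drawer_front","cabinet_front"]:
    for d in pinpoint("wrist",q)[:2]:
        z={'g':.025,'c':.084}.get(q[0],.018 if q=="drawer_in" else .08);print(q,round(d['p'],2),np.round(d['xy']),back(ca,d['xy'],z)[0].round(4)*1000)
E
```

```text
time_s: 7.78
position: [0.6685, 0.2096, 0.2354]
orientation: [-179.9, 0.0, 104.8]
contact_force: [0.0, -0.6, -2.2]
finger_gap: 0.712
time_s: 7.95
position: [0.6681, 0.2099, 0.2338]
orientation: [-179.8, 0.0, 105.3]
contact_force: [-0.0, -0.6, -2.1]
finger_gap: 0.714
t 8.0 F [ 0.6  0.3 -2.1] gap 61.1 p [667.5 208.4 234.5] [-179.8    0.   105.3]
grey_drive_mid 0.68 [255. 108.] [601.2 193.4  25. ]
grey_drive_mid 0.32 [261.   9.] [507.6 173.8  25. ]
grey_drive_port 0.61 [248.  64.] [559.9 175.   25. ]
drawer_in 0.66 [263.  10.] [505.6 176.2  18. ]
cabinet_front 0.31 [250.  61.] [563.2 178.4  84. ]
```

View pics/w4.png

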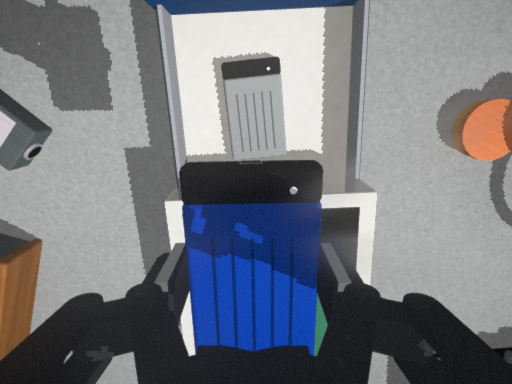

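Run:
```python
import cv2
im=cv2.imread("pics/w4.png");cv2.imwrite("pics/c4.png",cv2.resize(im[45:170,205:305],None,fx=4.7,fy=4.7,interpolation=cv2.INTER_CUBIC))
```

```text
(no output)
```

View pics/c4.png

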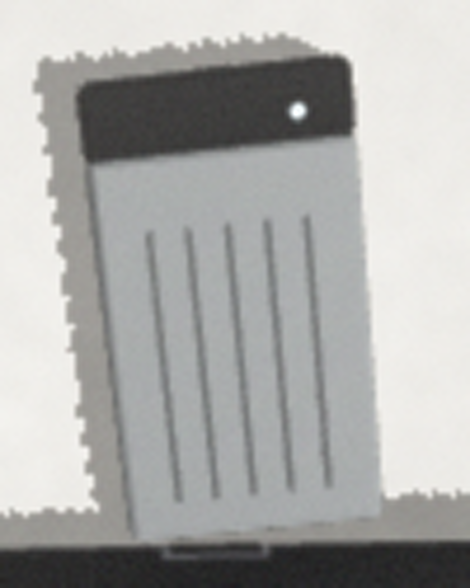

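Run:
```python
from h import *
ca=cam("wrist")
q=np.array([(80,88),(350,56),(380,515),(137,537),(90,162),(353,135)])/4.7+[205,45]-0.4
P=back(ca,q,.032)*1000;print(P[:,:2].round(1))
FL,FR,RR,RL,bL,bR=P[:,:2]
c=(FL+FR+RR+RL)/4;print("c",c,"len",np.linalg.norm((FL+FR-RL-RR)/2),"w",np.linalg.norm(FL-FR),np.linalg.norm(RL-RR))
d=(RL+RR-FL-FR)/2;e=FL-FR;e2=bL-bR;print("ang",np.degrees(np.arctan2(d[1],d[0])),np.degrees(np.arctan2(-e[0],e[1])),np.degrees(np.arctan2(-e2[0],e2[1])))
# grooves
g=back(ca,np.array([(150,232),(180,500),(307,216),(329,487),(228,225),(253,493)])/4.7+[205,45]-.4,.032)*1000
for i in(0,2,4):
  v=g[i+1]-g[i];print(np.degrees(np.arctan2(v[1],v[0])))
# front edge + boundary based centre
u=np.array([np.cos(np.radians(10)),np.sin(np.radians(10))])
go(c[0],c[1],100,100)
```

```text
[[567.4 145.8]
 [545.4 202.1]
 [641.6 238.4]
 [662.3 182.7]
 [581.9 151.5]
 [560.9 207.4]]
c [604.16039792 192.23036584] len 102.31076935522563 w 60.455179213909 59.40242862212457
ang 20.965669972025974 -158.65189911410795 -159.39813258131895
20.972985329451348
20.99279743406434
20.781264913056393
shift [  2.4 -65.1 137.6] turn 5.1 (or other way) -354.9 yaw 105.1 p [667.7 206.8 237.6] j [17.2 33.  21.8 78.9 -0.   2.1] t 8.25
```

```bash
cat >> h.py <<'E'
def avgcam(n=6,name=None):
    """static arm: n wrist shots, averaged calibration; returns (K,R,t), mean tool p (mm), mean yaw, last img"""
    O=[];Q=[];Ps=[];Ys=[]
    for i in range(n):
        K,R,t=cam("wrist");p,Rt,s=tool();im=read_camera("wrist")
        O.append(-R.T@t);Q.append(R);Ps.append(p);Ys.append(np.degrees(np.arctan2(Rt[1,0],Rt[0,0])))
    Rm=Ro.from_matrix(np.array(Q)).mean().as_matrix();o=np.mean(O,0)
    im=im[:,:,::-1].copy()
    if name: cv2.imwrite(f"pics/{name}.png",im)
    print("tool mean",np.mean(Ps,0).round(1),"std",np.std(Ps,0).round(1),"yaw",np.mean(Ys).round(2))
    return (K,Rm,-Rm@o),np.mean(Ps,0),np.mean(Ys),im
E
python3 - <<'E'
from h import *
ca,p,y,im=avgcam(6,"w5")
d=np.abs(im.astype(int)-cv2.imread("pics/w4.png")).mean();print("diff",d)
q=np.array([(80,88),(350,56),(380,515),(137,537),(90,162),(353,135)])/4.7+[205,45]-0.4
P=back(ca,q,.032)[:,:2]*1000;c=P[:4].mean(0);d=(P[3]+P[2]-P[0]-P[1])/2
print("c",c,np.degrees(np.arctan2(d[1],d[0])),"target minus tool",c-p[:2])
E
```

```text
tool mean [667.9 207.2 237.8] std [0.1 0.3 0.1] yaw 105.09
diff 5.291490342881945
c [604.50680293 192.63769204] 20.978224154013528 target minus tool [-63.42176982 -14.57952926]
```

Run:
```python
import cv2
im=cv2.imread("pics/w5.png");cv2.imwrite("pics/c5.png",cv2.resize(im[45:170,205:305],None,fx=4.7,fy=4.7,interpolation=cv2.INTER_CUBIC))
```

```text
(no output)
```

View pics/c5.png

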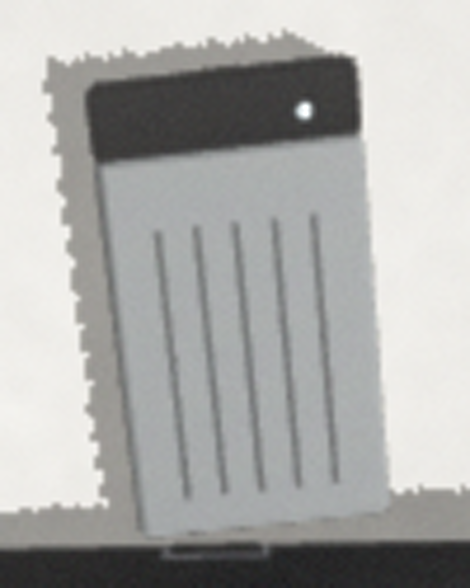

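Run:
```python
from h import *
ca,p,y,im=avgcam(2)
q=np.array([(86,88),(357,57),(387,510),(147,533),(98,162),(360,136),(158,232),(187,497),(315,214),(337,482)])/4.7+[205,45]-0.4
P=back(ca,q,.032)[:,:2]*1000;c=P[:4].mean(0);d=(P[3]+P[2]-P[0]-P[1])/2
for a in(6,8):
  v=P[a+1]-P[a];print("groove",np.degrees(np.arctan2(v[1],v[0])))
u=np.array([np.cos(np.radians(21)),np.sin(np.radians(21))])
print("c",c,np.degrees(np.arctan2(d[1],d[0])),"front-based",(P[0]+P[1])/2+52*u,"bound-based",(P[4]+P[5])/2+34*u)
# held drive check
for uv in [(251,161),(251,204)]:
    w=back(ca,uv,(p[2]+17.5)/1000)[0]*1000;print("held",(w-p).round(1))
go(c[0],c[1],100,111)
```

```text
tool mean [668.1 207.8 237.6] std [0.  0.1 0. ] yaw 105.12
groove 20.960751300067784
groove 21.190318463260876
c [603.75525728 194.76634115] 21.424214558711142 front-based [605.20857121 194.92301822] bound-based [603.30371041 194.27067156]
held [-49.9 -14.5  17.5]
held [-31.8  -9.6  17.5]
shift [  4.1 -65.6 137.5] turn -5.9 (or other way) 354.1 yaw 105.1 p [668.1 207.9 237.5] j [17.3 33.  21.9 78.9  0.   2.2] t 8.65
```

```bash
python3 -m pendant '[50,1,-16,10,-1.5, 50,2,-32,30,-3, 50,3,-48,60,-4.5, 50,4,-65,95,-6, 50,4,-65.1,125,-6, 50,4,-65.1,150,-6, 50,4,-65.1,165,-6, 50,4,-65.1,172,-6, 50,4,-65.1,177,-6, 50,4,-65.1,177,-6, 50,4,-65.1,177,-6]'
python3 - <<'E'
from h import *
ca,p,y,im=avgcam(3,"w6");go(604.2,194.7,34,111.1)
E
```

```text
time_s: 9.57
position: [0.6052, 0.1953, 0.0613]
orientation: [179.9, 0.0, 111.1]
contact_force: [-0.2, 0.5, -0.6]
finger_gap: 0.715
tool mean [605.4 195.3  61.6] std [0.2 0.  0.2] yaw 111.14
shift [-0.1 -1.4 27.7] turn 0.0 (or other way) -360.0 yaw 111.1 p [605.4 195.3  61.7] j [17.9 31.7 -7.6 50.5 -0.  -3.3] t 9.72
```

View pics/w6.png

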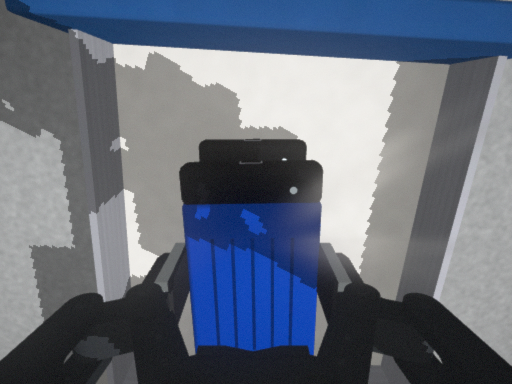

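```bash
python3 -m pendant '[50,-0.1,-1.2,10,0, 50,-0.1,-1.2,20,0, 50,-0.1,-1.2,27,0, 50,-0.1,-1.2,27,0, 50,-0.1,-1.2,27,0]';python3 - <<'E'
from h import *
ca=cam("wrist");
ca,p,y,im=avgcam(3,"w7")
cv2.imwrite("pics/c7.png",cv2.resize(im[120:220,150:350],None,fx=4,fy=4,interpolation=2));force()
R=Ro.from_euler('xyz',[180,0,y],degrees=True).as_matrix()
E
```

```text
time_s: 10.13
position: [0.6021, 0.1941, 0.032]
orientation: [-179.9, -0.0, 111.1]
contact_force: [0.3, -0.0, -1.5]
finger_gap: 0.713
tool mean [602.7 194.3  32.6] std [0.5 0.2 0.5] yaw 111.14
t 10.28 F [ 0.2 -0.3 -1.5] gap 60.4 p [603.4 194.5  33.5] [180.    0.  111.1]
```

View pics/c7.png

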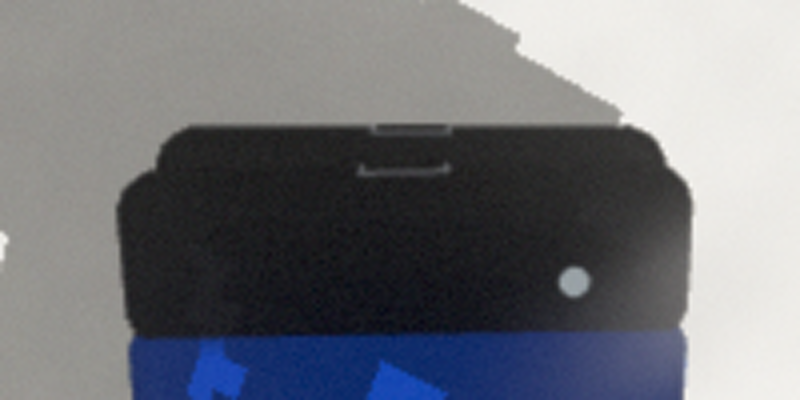

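Run:
```python
from h import *
ca,p,y,im=avgcam(3)
R=Ro.from_euler('xyz',[180,0,y],degrees=True).as_matrix()
a=back(ca,(252.7,151.2),.032)[0]*1000;b=back(ca,(251.2,162),(p[2]+17.5)/1000)[0]*1000
print("grey front in tool",(R.T@(a-p)).round(1),"held",(R.T@(b-p)).round(1))
go(604.2,194.7,29,111.1)
```

```text
tool mean [603.5 194.6  33.6] std [0.1 0.  0.1] yaw 111.14
grey front in tool [ -0.3 -53.    1.6] held [ -0.9 -51.6 -17.5]
shift [-0.1  0.6  4.8] turn 0.0 (or other way) -360.0 yaw 111.1 p [603.6 194.6  33.8] j [17.9 33.1 -9.8 47.1 -0.  -3.3] t 10.43
```

```bash
python3 -m pendant '[50,0.4,-0.7,1,0, 50,0.4,-0.7,2,0, 50,0.4,-0.7,2,0, 50,0.4,-0.7,2,0]' | grep -E "pos|force"; for i in 1 2; do python3 -m pendant '[50,0,0,0.8,0, 50,0,0,1.2,0, 50,0,0,1.2,0]' | grep -E "pos|force"; done
```

```text
position: [0.6022, 0.1945, 0.0312]
contact_force: [-0.4, -0.1, -1.9]
position: [0.6023, 0.1945, 0.03]
contact_force: [-0.6, 0.1, -1.1]
position: [0.6023, 0.1945, 0.0288]
contact_force: [-0.1, -0.7, -1.8]
```

```bash
for i in 1 2 ; do python3 -m pendant '[50,0,0,0.6,0, 50,0,0,0.8,0, 50,0,0,0.8,0]' | grep -E "pos|force"; done
```

```text
position: [0.6024, 0.1946, 0.0286]
contact_force: [-2.0, -0.1, 2.6]
position: [0.6033, 0.1949, 0.0286]
contact_force: [-1.4, -0.8, 6.1]
```

```bash
python3 -m pendant '[50,0,0,-0.6,0, 63,0,0,-0.6,0, 66,0,0,-0.6,0, 72,0,0,-0.6,0, 82,0,0,-0.6,0, 85,0,0,-0.6,0, 85,0,0,-0.6,0]' | grep -E "pos|force|gap|time"; python3 -m pendant '[85,0,0,-4,0, 85,0,0,-15,0, 85,0,0,-40,0, 85,0,0,-80,0, 85,0,0,-120,0, 85,0,20,-160,0, 85,0,50,-180,0, 85,0,50,-180,0, 85,0,50,-180,0]'
python3 - <<'E'
from h import *
ca,p,y,im=avgcam(3,"w8")
E
```

```text
time_s: 12.35
position: [0.6023, 0.1945, 0.0277]
contact_force: [-0.0, -0.7, -0.3]
finger_gap: 0.996
time_s: 13.1
position: [0.652, 0.2137, 0.2115]
orientation: [179.6, 0.0, 111.1]
contact_force: [0.9, -0.1, -0.3]
finger_gap: 0.997
tool mean [649.9 212.9 209.4] std [1.6 0.6 1.6] yaw 111.14
```

View pics/w8.png

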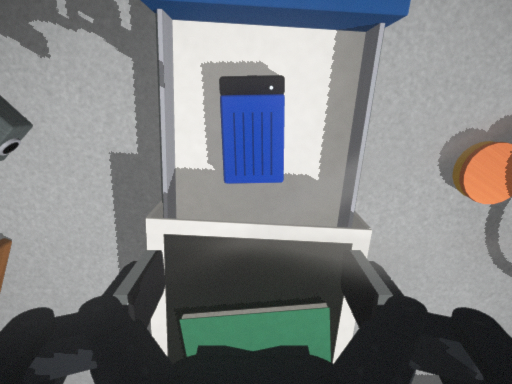

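Run:
```python
from h import *
ca,p,y,im=avgcam(3,"w9")
pix=near(mask(im,(105,100,40),(130,255,255)),(252,140))
r=rect(ca,pix,.046);a=np.radians(r[2]);print(r,"centre",np.array(r[0])-9*np.array([np.cos(a),np.sin(a)]))
cv2.imwrite("pics/c9.png",cv2.resize(im[55:200,200:310],None,fx=4,fy=4,interpolation=2))
go(474,-357,230,191.3)
```

```text
tool mean [647.2 212.  206.6] std [0.1 0.  0.2] yaw 111.13
(array([612.5, 198.3]), array([86.4, 60.8]), 22.1) centre [604.16124232 194.91398163]
shift [-468.2 -366.9  -22.2] turn -80.2 (or other way) 279.8 yaw 111.1 p [647.4 212.  206.6] j [18.1 31.4 14.5 73.3  0.  -3. ] t 13.4
```

View pics/c9.png

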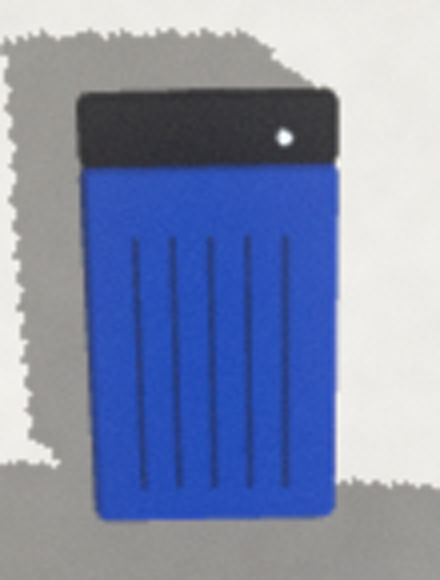

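Blue lies squarely on grey: the grey drive is hidden, and blue's centre of (604.2,194.9) matches the measured grey centre. Next, orange.

```bash
python3 -m pendant '[85,-31,-24,-2,-5, 85,-62,-49,-3,-11, 85,-94,-73,-5,-16, 85,-125,-98,-6,-21, 85,-156,-122,-8,-27, 85,-187,-147,-9,-32, 85,-218,-171,-10,-37, 85,-250,-196,-12,-43, 85,-281,-220,-14,-48, 85,-312,-245,-15,-53, 85,-343,-269,-17,-59, 85,-374,-294,-18,-64]' >/dev/null
python3 - <<'E'
from h import *
go(474,-357,230,191.3)
E
```

```text
shift [  24.7 -115.8   -4.4] turn -15.9 (or other way) 344.1 yaw 175.4 p [ 507.9 -243.5  225.6] j [ -25.6   18.8   -3.1   68.1    0.  -111. ] t 14.4
```

```bash
python3 -m pendant '[85,7,-38,-2,-6, 85,15,-75,-4,-12, 85,24,-110,-4,-16, 85,24.7,-115.8,-4,-16, 85,24.7,-115.8,-4,-16, 85,24.7,-115.8,-4,-16]' >/dev/null
python3 - <<'E'
from h import *
ca,p,y,im=avgcam(3,"w10")
pix=near(mask(im,(3,150,100),(18,255,255)),proj(ca,[.472,-.349,.014])[0])
r=rect(ca,pix,.014);a=np.radians(r[2]%180);c=np.array(r[0])-9*np.array([np.cos(a),np.sin(a)]);print(r,"centre",c)
go(c[0],c[1],6,np.degrees(a)+90)
E
```

```text
tool mean [ 474.9 -354.3  229.4] std [0.3 0.4 0.1] yaw -168.87
(array([ 474.7, -348.7]), array([84.2, 61. ]), -78.8) centre [ 476.44810916 -357.5285964 ]
shift [ -0.3  -4.  223.7] turn 0.0 (or other way) -360.0 yaw -168.8 p [ 475.5 -353.8  229.7] j [ -36.7   21.7    1.8   70.2    0.  -137.9] t 15.05
```

View pics/w10.png

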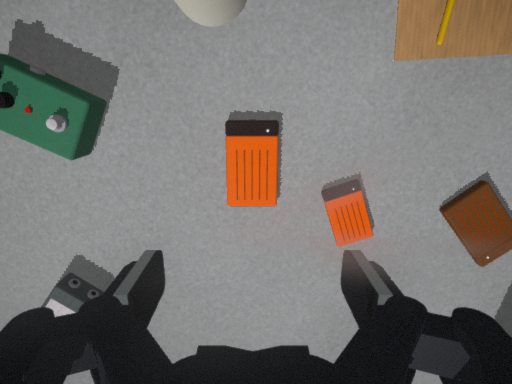

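The larger orange is at (252,165) with its cap at (252,128). The smaller one at (348,213) and the brown one at (482,222) stay clear of the fingers.

```bash
python3 -m pendant '[85,-0.5,-3.8,30,0, 85,-0.5,-3.8,70,0, 85,-0.5,-3.8,110,0, 85,-0.5,-3.8,150,0, 80,-0.5,-3.8,180,0, 76,-0.5,-3.8,203,0, 72,-0.5,-3.8,218,0, 72,-0.5,-3.8,226,0, 72,-0.5,-3.8,226,0, 72,-0.5,-3.8,226,0]';  python3 - <<'E'
from h import *
ca,im=shot("wrist","w11");go(476,-357.7,-3,191.2)
E
```

```text
time_s: 15.88
position: [0.477, -0.3585, 0.0043]
orientation: [-180.0, 0.0, -168.8]
contact_force: [0.4, 0.0, -0.3]
finger_gap: 0.844
shift [1.3 1.8 8. ] turn -0.0 (or other way) 360.0 yaw -168.8 p [ 477.6 -359.2    5. ] j [ -36.9   31.9  -17.5   40.5    0.  -138.1] t 15.93
```

View pics/w11.png

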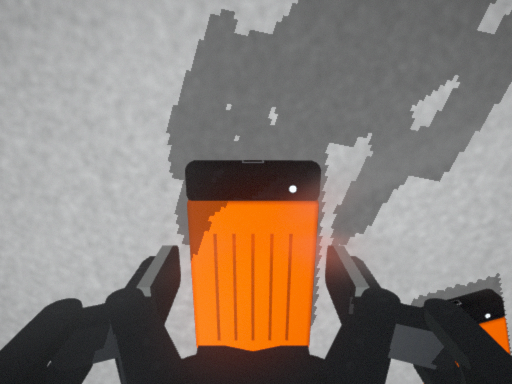

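Run:
```python
from h import *
ca,p,y,im=avgcam(3)
R=Ro.from_euler('xyz',[180,0,y],degrees=True).as_matrix()
for uv in [(253,161),(253,201.5)]: print((R.T@(back(ca,uv,.014)[0]*1000-p)).round(1))
```

```text
tool mean [ 477.7 -359.5    5.3] std [0.1 0.3 0.2] yaw -168.82
[  0.1 -50.7  -8.7]
[  0.2 -31.9  -8.7]
```

```bash
python3 -m pendant '[70,0,1.5,3,0, 70,0,1.5,6,0, 70,0,1.5,8,0, 70,0,1.5,8,0]'|grep -E "pos|force"; python3 -m pendant '[60,0,0,0,0, 50,0,0,0,0, 50,0,0,0,0, 50,0,0,0,0, 50,0,0,0,0]' 40;  python3 -m pendant '[50,0,0,-5,0, 50,0,0,-15,0, 50,0,0,-35,0, 50,0,0,-60,0, 50,0,0,-60,0, 50,0,0,-60,0, 50,0,0,-60,0]'
python3 - <<'E'
from h import *
ca,p,y,im=avgcam(3,"w12");go(668,219,235,111.3)
cv2.imwrite("pics/c12.png",cv2.resize(im[150:360,150:350],None,fx=3,fy=2.8,interpolation=2))
E
```

```text
position: [0.4757, -0.3574, -0.0046]
contact_force: [-0.6, -0.3, -0.5]
time_s: 16.83
position: [0.4761, -0.3578, -0.004]
orientation: [-180.0, -0.0, -168.9]
contact_force: [-0.9, -0.0, 1.9]
finger_gap: 0.708
time_s: 17.42
position: [0.476, -0.3576, 0.0559]
orientation: [180.0, -0.0, -168.9]
contact_force: [0.5, 0.4, -2.4]
finger_gap: 0.711
tool mean [ 475.5 -357.3   55.3] std [0.3 0.2 0.5] yaw -168.86
shift [-300.2  528.2 -179.8] turn 79.8 (or other way) -280.2 yaw -168.9 p [ 475.2 -357.    54.7] j [ -36.9   28.7  -14.4   47.    -0.  -138.1] t 17.57
```

View pics/c12.png

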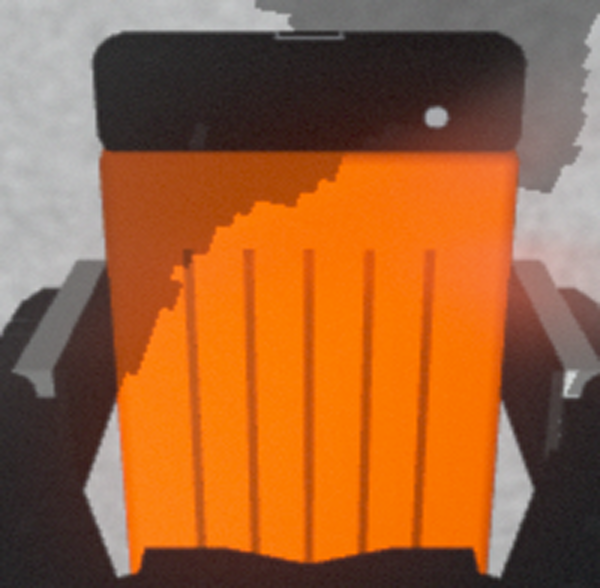

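```bash
python3 -m pendant '[50,0,0,-30,0, 50,-5,10,-65,3, 50,-20,44,-85,8, 50,-35,78,-100,13, 50,-50,112,-105,18, 50,-65,145,-105,23, 50,-81,180,-105,28, 50,-97,214,-105,33, 50,-112,248,-105,38, 50,-127,282,-105,43, 50,-142,315,-105,49, 50,-158,350,-105,54]' >/dev/null
python3 - <<'E'
from h import *
go(604.2,194.9,120,111.3)
E
```

```text
shift [ 90.9 157.6  39.7] turn 25.5 (or other way) -334.5 yaw 136.8 p [562.8  17.8 159.8] j [  1.8  20.9 -10.1  59.1  -0.  -45. ] t 18.57
```

```bash
python3 -m pendant '[50,17,29,0,5, 50,34,58,0,10, 50,51,88,5,15, 50,68,118,10,20, 50,82,143,20,25.5, 50,90.9,157.6,32,25.5, 50,90.9,157.6,39.7,25.5, 50,90.9,157.6,39.7,25.5, 50,90.9,157.6,39.7,25.5, 50,90.9,157.6,39.7,25.5]' >/dev/null
python3 - <<'E'
from h import *
ca,p,y,im=avgcam(3,"w13")
go(604.2,194.9,70,111.3)
E
```

```text
tool mean [604.1 192.1 121.5] std [0.3 0.1 0.3] yaw 111.58
shift [ 2.5  0.5 52. ] turn 0.3 (or other way) -359.7 yaw 111.6 p [604.5 192.4 122. ] j [17.7 28.9 -2.9 58.2 -0.  -3.9] t 19.55
```

View pics/w13.png

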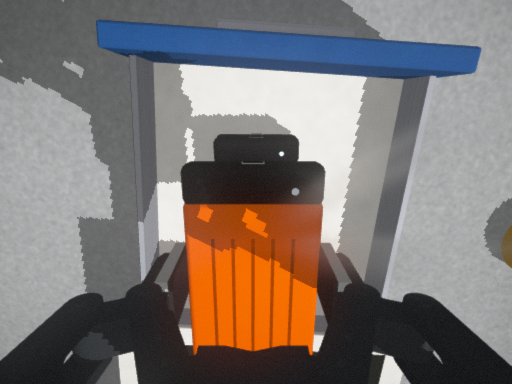

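```bash
python3 -m pendant '[50,2,0.3,15,0.2, 50,2.5,0.3,40,0.2, 50,2.5,0.3,58,0.2, 50,2.5,0.3,68,0.2, 50,2.5,0.3,73,0.2, 50,2.5,0.3,73,0.2, 50,2.5,0.3,73,0.2, 50,2.5,0.3,73,0.2, 50,2.5,0.3,73,0.2]' >/dev/null
python3 - <<'E'
from h import *
ca,p,y,im=avgcam(3,"w14")
cv2.imwrite("pics/c14.png",cv2.resize(im[120:220,150:350],None,fx=4,fy=4,interpolation=2));force()
go(604.2,194.9,43,111.3)
E
```

```text
tool mean [604.4 196.3  49.4] std [0.2 0.  0.1] yaw 111.44
t 20.45 F [ 0.6 -0.  -2.6] gap 60.6 p [604.1 196.2  49. ] [179.9   0.  111.4]
shift [-1.3 -0.4  6. ] turn 0.1 (or other way) -359.9 yaw 111.4 p [604.1 196.2  49. ] j [18.  32.3 -8.6 49.  -0.  -3.4] t 20.45
```

View pics/c14.png

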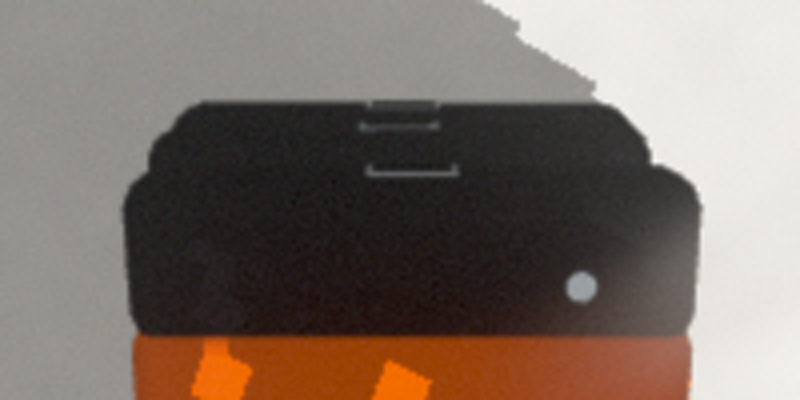

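Run:
```python
from h import *
ca,p,y,im=avgcam(3)
R=Ro.from_euler('xyz',[180,0,y],degrees=True).as_matrix()
for h in(0,4,7):
  for n,uv,z in [("orange",(150+412/4,120+175/4),p[2]+10.5),("blue",(150+399/4,120+128/4),39),("grey",(150+402/4,120+107/4),25)]:
    print(h,n,(R.T@(back(ca,uv,(z+h)/1000)[0]*1000-p)).round(1))
```

```text
tool mean [603.9 196.2  48.8] std [0.1 0.  0.1] yaw 111.44
0 orange [ -0.1 -49.5 -10.5]
0 blue [ -1.7 -51.3   9.8]
0 grey [ -1.5 -51.9  23.8]
4 orange [ -0.1 -50.3 -14.5]
4 blue [ -1.7 -52.    5.8]
4 grey [ -1.4 -52.5  19.8]
7 orange [ -0.1 -50.9 -17.5]
7 blue [ -1.7 -52.5   2.8]
7 grey [ -1.4 -52.9  16.8]
```

```bash
python3 -m pendant '[50,-1.5,-1.5,2,0.2, 50,-1.5,-1.5,4.5,0.2, 50,-1.5,-1.5,4.5,0.2, 50,-1.5,-1.5,4.5,0.2]' | grep -E "pos|force"; for i in 1 2; do python3 -m pendant '[50,0,0,0.6,0, 50,0,0,0.8,0, 50,0,0,0.8,0]' | grep -E "pos|force"; done
```

```text
position: [0.6023, 0.1939, 0.0433]
contact_force: [0.3, 1.0, -1.2]
position: [0.6027, 0.1941, 0.0428]
contact_force: [0.2, -0.2, -1.5]
position: [0.6027, 0.1941, 0.0421]
contact_force: [1.1, 0.2, -1.9]
```

```bash
for i in 1 2; do python3 -m pendant '[50,0,0,0.6,0, 50,0,0,0.8,0, 50,0,0,0.8,0]' | grep -E "pos|force"; done
python3 - <<'E'
from h import *
ca,p,y,im=avgcam(2,"w15")
cv2.imwrite("pics/c15.png",cv2.resize(im[120:220,150:350],None,fx=4,fy=4,interpolation=2));force()
E
```

```text
position: [0.6028, 0.1941, 0.042]
contact_force: [-1.9, -0.6, 3.8]
position: [0.6037, 0.1944, 0.042]
contact_force: [-1.0, -0.2, 6.9]
tool mean [603.7 194.4  42. ] std [0. 0. 0.] yaw 111.24
t 22.03 F [-1.9 -1.   7.1] gap 60.8 p [603.7 194.4  41.9] [179.8   0.  111.2]
```

View pics/c15.png

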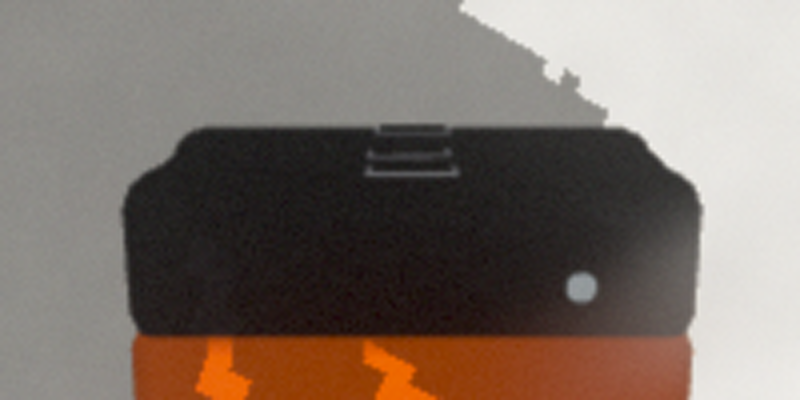

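The three ports line up at column 252. Releasing.

```bash
python3 -m pendant '[50,0,0,-0.7,0, 63,0,0,-0.7,0, 66,0,0,-0.7,0, 72,0,0,-0.7,0, 82,0,0,-0.7,0, 85,0,0,-0.7,0, 85,0,0,-0.7,0]' | grep -E "pos|force|gap|time"; python3 -m pendant '[85,0,0,-4,0, 85,0,0,-15,0, 85,0,0,-40,0, 85,0,0,-80,0, 85,0,0,-120,0, 85,0,10,-150,0, 85,0,20,-160,0, 85,0,20,-160,0, 85,0,20,-160,0, 85,0,20,-160,0]'>/dev/null
python3 - <<'E'
from h import *
ca,p,y,im=avgcam(3,"w16")
pix=near(mask(im,(3,150,100),(18,255,255)),proj(ca,[.612,.198,.06])[0])
r=rect(ca,pix,.06);a=np.radians(r[2]);print(r,"centre",np.array(r[0])-9*np.array([np.cos(a),np.sin(a)]))
for q,z in [("drawer_front",.08),("cabinet_front",.084),("drawer_in",.018)]:
  for d in pinpoint("wrist",q)[:2]: print(q,round(d['p'],2),np.round(d['xy']),(back(ca,d['xy'],z)[0]*1000).round(1))
E
```

```text
time_s: 22.62
position: [0.6026, 0.194, 0.041]
contact_force: [-0.2, -0.4, 0.6]
finger_gap: 0.993
tool mean [619.7 200.7 199.5] std [0.2 0.1 0.3] yaw 111.23
(array([612.9, 197.5]), array([86.3, 60.6]), 21.2) centre [604.50908579 194.24537887]
drawer_front 0.56 [274.  31.] [495.6 169.9  80. ]
cabinet_front 0.62 [258. 258.] [679.1 229.2  84. ]
drawer_in 0.7 [272.  59.] [505.9 176.7  18. ]
drawer_in 0.38 [277.  33.] [483.1 171.9  18. ]
```

View pics/w16.png

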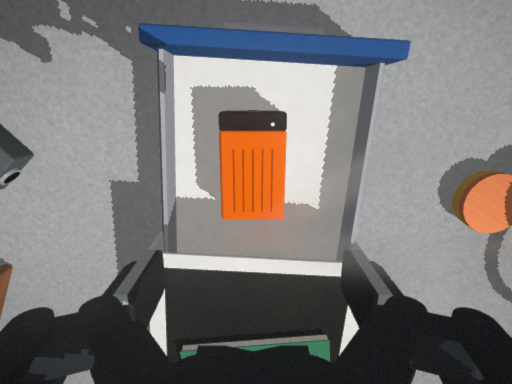

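Run:
```python
from h import *
im=cv2.imread("pics/w16.png")
cv2.imwrite("pics/c16.png",cv2.resize(im[15:75,130:420],None,fx=2.7,fy=2.7,interpolation=2))
m=mask(im,(100,120,20),(130,255,255));pix=near(m,(274,45));ca=cam("wrist")
h=cv2.convexHull(pix.astype(np.int32))[:,0];print(h[::2].tolist())
```

```text
[[409, 46], [406, 58], [392, 62], [365, 65], [337, 64], [172, 53], [141, 42], [139, 38], [154, 24], [341, 36], [408, 41]]
```

View pics/c16.png

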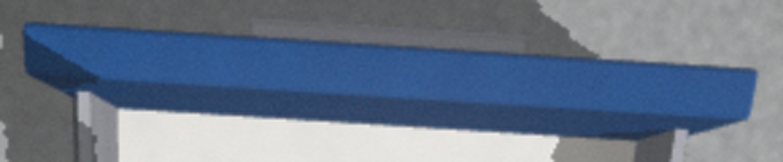

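Run:
```python
from h import *
ca,p,y,im=avgcam(2)
P=back(ca,[(139.3,23.9),(409.6,40.9)],.08)[:,:2]*1000;e=P[0]-P[1];m=P.mean(0)
th=np.arctan2(e[0],-e[1]);print(P,np.linalg.norm(e),"mid",m,"axis deg",np.degrees(th))
u=np.array([np.cos(th),np.sin(th)])
print("axis via cabinet front",np.degrees(np.arctan2(*( (np.array([679.1,229.2])-m)[::-1]))),np.linalg.norm(np.array([679.1,229.2])-m))
for s in(-60,-30,0,180,193): print(s,(m+u*s).round(1))
```

```text
tool mean [620.6 201.  200.3] std [0.1 0.  0.1] yaw 111.24
[[529.32503351  72.1195856 ]
 [464.54261357 270.83229335]] 209.00598592140923 mid [496.93382354 171.47593948] axis deg 18.056509828786496
axis via cabinet front 17.58215069511339 191.09312653687388
-60 [439.9 152.9]
-30 [468.4 162.2]
0 [496.9 171.5]
180 [668.1 227.3]
193 [680.4 231.3]
```

Orange's centre is (604.5,194.2) at 21.2°, matching blue and grey. The panel's top edge middle is (497,171.5), and the cabinet axis is about 18°. Next, go in front of the panel with the fingers shut.

```bash
python3 -m pendant '[40,5,-38,0,1, 10,10,-76,0,2, 0,15,-114,0,3, 0,19,-150,0,3.2, 0,19.7,-171,0,3.2, 0,19.7,-171,30,3.2, 0,19.7,-171,70,3.2, 0,19.7,-171,105,3.2, 0,19.7,-171,130,3.2, 0,19.7,-171,140,3.2, 0,19.7,-171,140,3.2, 0,19.7,-171,140,3.2]'
python3 - <<'E'
from h import *
ca,im=shot("side","s1");shot("wrist","w17");go(454.1,157.5,60,108)
E
```

```text
time_s: 24.85
position: [0.4544, 0.1576, 0.061]
orientation: [-179.9, 0.0, 108.0]
contact_force: [0.0, -0.1, -0.6]
finger_gap: -0.001
shift [-0.  -2.   2.3] turn 0.0 (or other way) -360.0 yaw 108.0 p [456.  158.1  62.3] j [ 19.1  18.8 -30.2  40.9   0.    1.1] t 24.95
```

View pics/s1.png

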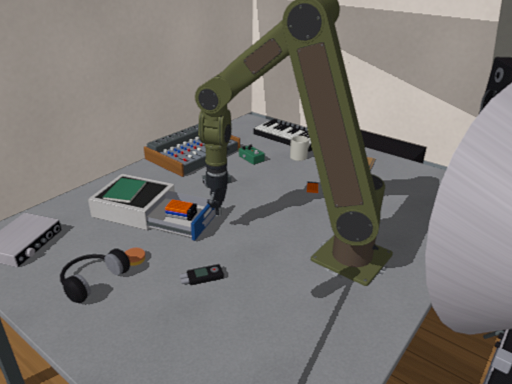

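View pics/w17.png

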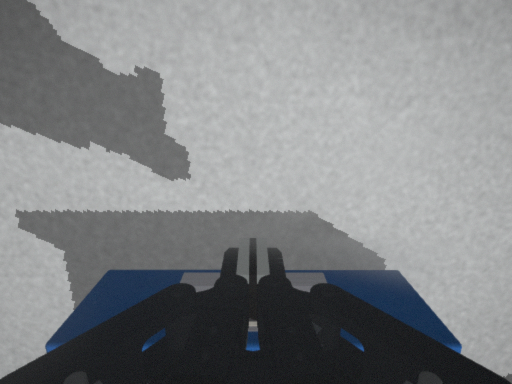

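```bash
python3 -m pendant '[0,0,5,0,0, 0,0,12,0,0, 0,0,19,0,0, 0,0,24,0,0, 0,0,26,0,0, 0,0,26,0,0]' | grep -E "pos|force"; python3 -m pendant '[0,0,0.5,0,0, 0,0,1,0,0, 0,0,2,0,0, 0,0,3,0,0, 0,0,4,0,0, 0,0,5,0,0, 0,0,6,0,0, 0,0,7,0,0, 0,0,8,0,0, 0,0,8.5,0,0, 0,0,9,0,0, 0,0,9,0,0]' | grep -E "time|pos|force"
```

```text
position: [0.4806, 0.1661, 0.0613]
contact_force: [0.3, 0.0, -0.3]
time_s: 26.45
position: [0.488, 0.1685, 0.0611]
contact_force: [-1.1, -0.5, 0.1]
```

```bash
python3 -m pendant '[0,0,1,0,0, 0,0,3,0,0, 0,0,6,0,0, 0,0,10,0,0, 0,0,15,0,0, 0,0,20,0,0, 0,0,25,0,0, 0,0,30,0,0, 0,0,34,0,0, 0,0,37,0,0, 0,0,39,0,0, 0,0,40,0,0]' | grep -E "time|pos|orient|force"
python3 - <<'E'
from h import *
shot("side","s2");shot("top","t2")
im=cv2.imread("pics/s2.png");cv2.imwrite("pics/cs2.png",cv2.resize(im[140:250,80:250],None,fx=4,fy=4,interpolation=2))
E
```

```text
time_s: 27.45
position: [0.5266, 0.1811, 0.0612]
orientation: [180.0, -0.0, 108.0]
contact_force: [-0.9, 0.2, -0.3]
```

View pics/cs2.png

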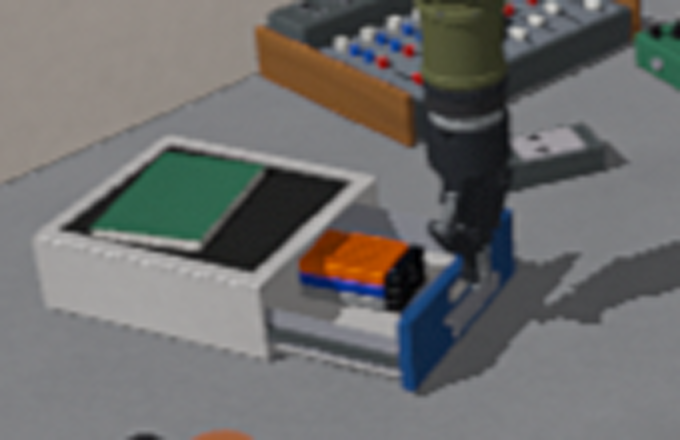

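The drawer is closing and the pile at crop (360,270) is still square. Continue.

```bash
for i in 1 2; do python3 -m pendant '[0,0,1,0,0, 0,0,3,0,0, 0,0,6,0,0, 0,0,10,0,0, 0,0,15,0,0, 0,0,20,0,0, 0,0,25,0,0, 0,0,30,0,0, 0,0,34,0,0, 0,0,37,0,0, 0,0,39,0,0, 0,0,40,0,0]' | grep -E "time|pos|orient|force"; done
python3 - <<'E'
from h import *
shot("side","s3");shot("top","t3")
im=cv2.imread("pics/s3.png");cv2.imwrite("pics/cs3.png",cv2.resize(im[140:250,80:250],None,fx=4,fy=4,interpolation=2))
p,R,s=tool();u=np.array([np.cos(np.radians(18)),np.sin(np.radians(18))]);print("along",u@(p[:2]-[496.9,171.5]),"lat",np.cross(u,p[:2]-[496.9,171.5]))
E
```

```text
time_s: 28.55
position: [0.5646, 0.1934, 0.0612]
orientation: [180.0, 0.0, 108.0]
contact_force: [-1.0, -0.9, 1.2]
time_s: 29.55
position: [0.6027, 0.2058, 0.0612]
orientation: [180.0, 0.0, 108.0]
contact_force: [-1.0, -1.4, -0.4]
along 111.23512777465484 lat 0.08689948182585994<stdin>:4: DeprecationWarning: Arrays of 2-dimensional vectors are deprecated. Use arrays of 3-dimensional vectors instead. (deprecated in NumPy 2.0)
```

View pics/cs3.png

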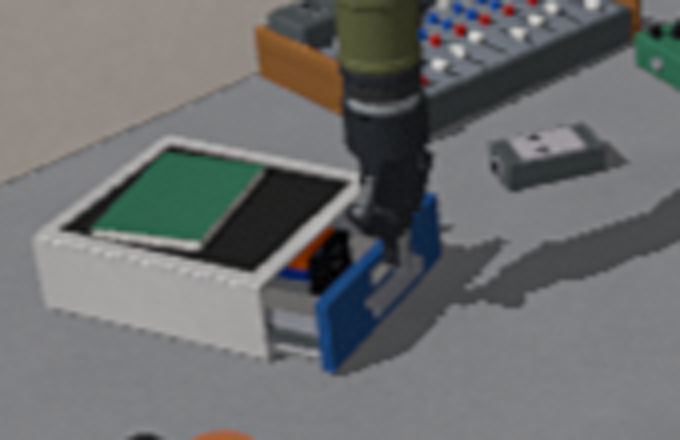

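```bash
python3 -m pendant '[0,0,1,0,0, 0,0,3,0,0, 0,0,6,0,0, 0,0,10,0,0, 0,0,15,0,0, 0,0,20,0,0, 0,0,25,0,0, 0,0,30,0,0, 0,0,34,0,0, 0,0,37,0,0, 0,0,39,0,0, 0,0,40,0,0]' | grep -E "time|pos|orient|force"; python3 -m pendant '[0,0,0.5,0,0, 0,0,1.5,0,0, 0,0,2.5,0,0, 0,0,3.5,0,0, 0,0,4.5,0,0, 0,0,5.5,0,0, 0,0,6.5,0,0, 0,0,7.5,0,0, 0,0,8.5,0,0, 0,0,9.5,0,0, 0,0,10,0,0, 0,0,10,0,0]' | grep -E "time|pos|orient|force"
```

```text
time_s: 30.65
position: [0.6407, 0.2183, 0.0612]
orientation: [180.0, -0.0, 108.0]
contact_force: [-1.2, -0.8, 0.6]
time_s: 31.65
position: [0.65, 0.2213, 0.0612]
orientation: [180.0, 0.0, 108.0]
contact_force: [-0.5, -0.6, -0.4]
```

```bash
for i in 1 2 3; do python3 -m pendant '[0,0,0.5,0,0, 0,0,1,0,0, 0,0,1.5,0,0, 0,0,2,0,0, 0,0,2.5,0,0, 0,0,2.5,0,0]' | grep -E "time|pos|force"; done
```

```text
time_s: 32.15
position: [0.6523, 0.222, 0.0612]
contact_force: [-1.4, -0.2, 0.1]
time_s: 32.65
position: [0.6544, 0.2227, 0.0612]
contact_force: [-1.9, -0.8, 0.7]
time_s: 33.15
position: [0.6544, 0.2227, 0.0612]
contact_force: [-8.0, -2.7, 6.3]
```

Force rose to 8 N with no further travel, so the drawer has hit its stop. Back off, lift and check.

```bash
python3 -m pendant '[0,0,-1,0,0, 0,0,-3,0,0, 0,0,-8,0,0, 0,0,-20,0,0, 0,0,-40,0,0, 0,0,-60,-10,0, 0,0,-80,-40,0, 0,0,-80,-80,0, 0,0,-80,-120,0, 0,0,-80,-150,0, 0,0,-80,-150,0, 0,0,-80,-150,0]'
python3 - <<'E'
from h import *
ca,p,y,im=avgcam(2,"w18");shot("side","s4");shot("top","t4")
im=cv2.imread("pics/s4.png");cv2.imwrite("pics/cs4.png",cv2.resize(im[140:250,80:250],None,fx=4,fy=4,interpolation=2))
E
```

```text
time_s: 34.15
position: [0.583, 0.1996, 0.2142]
orientation: [179.6, -0.0, 108.0]
contact_force: [0.4, -0.2, -1.3]
finger_gap: -0.001
tool mean [582.3 199.3 213.1] std [0.7 0.3 1.1] yaw 108.04
```

View pics/cs4.png

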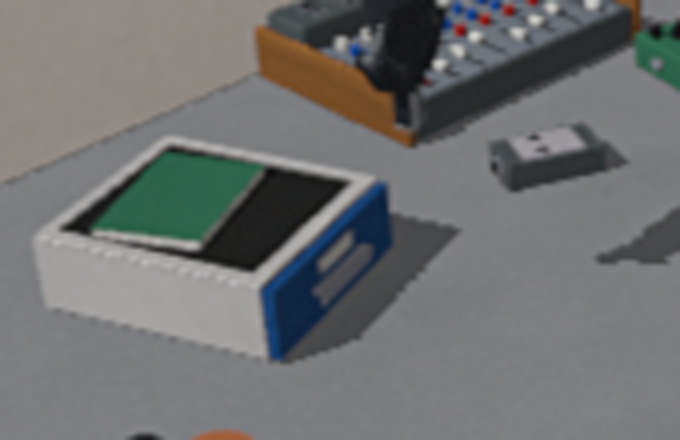

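View pics/w18.png

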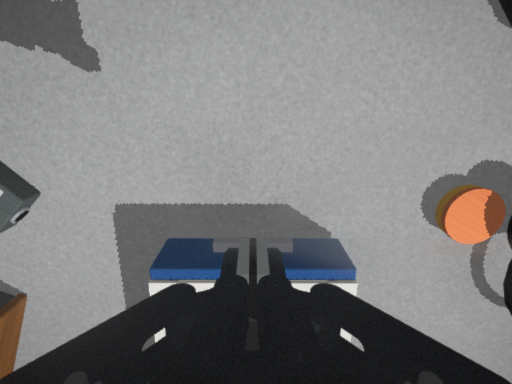

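View pics/t4.png

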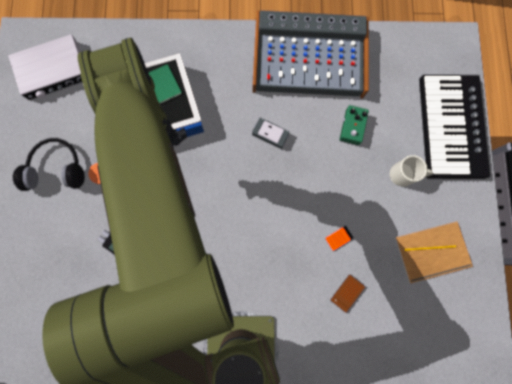

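The panel sits flush against the case (side crop (325,270)), the other objects are unmoved, and the arm is clear. Settle, then hand in.

```bash
python3 -m pendant '[0,0,0,0,0, 0,0,0,0,0, 0,0,0,0,0, 0,0,0,0,0, 0,0,0,0,0, 0,0,0,0,0]'; python3 -c "
from bench import job_done;print(job_done())"
```

```text
time_s: 34.85
position: [0.5808, 0.1988, 0.2111]
orientation: [-180.0, -0.0, 108.0]
contact_force: [0.2, -0.8, 0.3]
finger_gap: -0.004
the job is handed in; nothing more can be done
None
```

I stacked the blue drive and then the larger orange drive on the grey one, with all three socket ends towards the drawer's front. I then pushed the drawer shut in gentle ramps and handed in at 34.9 s; no verdict was reported.

- **Pile before closing:** the measured centres were grey (604.2, 194.7) mm, blue (604.2, 194.9) mm and orange (604.5, 194.2) mm. Their angles were about 21 to 22°.
- **Small disagreements:** my estimates of each drive's front edge and centre differed by 1 to 1.5 mm while placing, so I used a compromise. The networks' grey point was also a few millimetres off my corner fit, and I used the corner fit.
- **Drawer:** it stopped at about 8 N with no further travel, and the panel shows flush against the case in the side picture.
- **Not checked:** I could not see the pile once the drawer was shut. It still looked square in the side pictures taken at about a quarter and two-thirds of the push, though the second showed only part of it.
- **Other things:** the smaller orange drive, the brown drive and everything else visible in the last pictures stood where they were. In the last top picture the arm hides most of the recorder and tin. The tin shows in the final wrist picture, but the recorder was not checked again.

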